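# Snap the guide roller into the peel tester's stand and lock it

### The arm

A 6-joint arm with a two-finger parallel gripper is mounted at the origin on the work surface. World frame = base frame: x ahead of the robot, y to its left, z up, the work surface at z = 0. Lengths are in m, angles in rad, forces in N, time in s.
With the tool pointing down it reaches from about 0.35 to 0.975 m from the base axis. Payload 4.9 kg.
Tool frame: the origin (TCP) lies between the finger pads; the fingertips stand 19 mm ahead of it and the grasp point (between the pads) is the TCP; z points along the fingers, y is the line along which they close (so a half turn about z gives the same grasp; the last joint's range is limited). The gripper opens to 85 mm and grips with 20 to 120 N. Pads are 22 mm wide; open, the fingers measure 114 mm over their backs; the gripper's body (76 mm by 85 mm) begins 54 mm behind the grasp point. The pads swing forward as they close: fully open they stand 13 mm farther back than shut.
Start: joints at [-1.353, 0.053, 1.613, -0, 1.476, -0.119], TCP at [0.207, -0.59, 0.25] pointing down, gripper open.
Joint ranges: [-3.01, 3.01], [-1.01, 2.22], [0.06, 2.58], [-1.02, 4.17], [0.09, 2.62], [-3.14, 3.14]. Speed limits (rad/s): [2.57, 2.57, 3.14, 3.14, 3.14, 3.14].

### API

Orientations are given as [roll, pitch, yaw] about the fixed x, y, z axes, in that order (R = Rz(yaw) Ry(pitch) Rx(roll)).
In Python, from station import robot gives the robot as it stands.
- The arm moves only by the shell command python3 -m crank 'ROWS' [FORCE]. ROWS is JSON, one flat list of numbers, 5 for each row, row after row: the shift along the world's x, y, z in m, then the turn about the world's z in degrees, then the gripper command: -1 is shut, 1 is fully open, values between are in proportion. A call has 1 to 5 rows; each row is the pose to reach, as a shift and turn from the pose commanded when the call began; what a row does not reach only later rows make up. A row lasts 1/10 s, in which the tool goes at most 50 mm and 8.59 degrees, less where a joint would pass 70% of its speed; a pose out of reach is approached as far as the arm can. A call with a gripper value outside its range is refused whole. The fingers move at their own pace and stop on an object; FORCE is the grip in N (left out, the last holds). Time passes only in rows, so rows that repeat a pose let the fingers close. It gives the time, the measured TCP pose, the force, the opening and the grip force at its end, in the units of the state.
- robot.state(): the state, without advancing time (a new reading comes with each control period).
- robot.read_camera(name): name is "scene" or "side" or "wrist"; returns a dict with "color" (400x640x3 uint8, blue, green, red), "z_map" (400x640 float32, m along the optical axis (not along the pixel's ray), 0 where there is no reading), "vertical_fov" (degrees; the focal length in pixels is half the picture's height over the tangent of half this angle, whatever the lens; pixels are square), "cx", "cy" (the principal point, pixels), "pose" (4x4, takes a point from camera to world coordinates); the wrist camera has in their place "T_tool_cam" (4x4, takes a point from camera to tool coordinates, whose origin is the TCP and whose axes are the flange's). Camera axes: x right, y up, looking along -z (the intrinsics and any distortion apply to the point x, -y, -z); pixel columns grow to the right and rows downward; lengths in m; the calibration is good to about 2 mm. A picture is of the moment at which its call begins: read the wrist's pose just before it.
- robot.hand_in(): hands the job in; it is judged then, once.
Trained networks look in a picture, given as the dict that the camera call returned (one of the last four; its "shot" number tells which), for a name from the list of things; names that differ only in an ending like _2 or _b are one class to them, and where a whole thing is asked for, a point or a joint stands for the part that bears it (a point fixed in the world has none). Each returns a list of dicts, best first, with "p" (0 to 1); they miss things now and then, are a little off and sometimes report something else, mostly with a low value. They report only what shows in the picture. A call takes as long as a camera call. They do not tell look-alikes from the thing itself.
- robot.search_frame(picture, query): "box" ([left, top, width, height] in pixels, round what is visible of it).
- robot.place_of(picture, query): "xy" ([column, row] in pixels: a listed point, or the origin of a listed thing).
The state is a dict: "clock": time; "joints": joint angles; "joint_velocities": joint speeds; "joint_torque": joint torques, N m; "ee_pos": TCP position; "tool_rot": TCP orientation; "wrist_force": force on the tool from outside, world axes, zero at the start; "wrist_torque": the same for the moment, N m; "opening": finger opening in m; "gripper_force": force on a finger pad.
Only numpy, scipy, OpenCV 4.12 (cv2) and the standard library are available. Lean on these libraries where they do the work, as an engineer would, in place of code of your own. Each camera call takes 0.05 s, during which the arm holds its last target. There are 200 camera calls.

### The job

Take the green guide roller out of its grey rest and push it down with the gripper, past the yellow sprung jaw, until both ends of its shaft sit fully home in the forks of the blue stand and the jaw has snapped back over it. Then swing the red keeper strap over the shaft end until it lies fully closed, and let go. Leave the brass weight, the jar and the screwdriver where they stand.

Things in the scene. Friction and masses are not known exactly. Their poses are not given: they have to be found in the camera images.
- roller: Loose guide roller, 0.15 to 0.3 kg: green sleeve 30 mm in diameter, 84 mm long, mid-way on a steel shaft 12 mm in diameter, 170 mm long. Origin at its centre, own y along the shaft; both ends alike, may have rolled. Starts level in the grey rest, axis 40 mm above the table. Grip the sleeve from above, across the axis, with 30 N or more, so that it does not slip while pushed.
- rest: Fixed grey rest: plate 60 x 130 x 10 mm, two notched posts 10 mm thick and 42 mm tall at its y = -52 and +52 mm, which carry the shaft with its axis at z = 40 mm. Origin at the centre of its underside, on the table; the roller lies along its y axis.
- stand: Fixed blue plate 110 (x) x 190 (y) x 12 mm, origin at centre of underside, z up. Two aluminium forks 10 mm thick at y = -52, +52 mm (94 mm between; the sleeve has 5 mm to spare each end). Slots open upwards, run along y, 14 mm wide at x = 0, bottom z = 44 mm; -x wall 68 mm high plus a lip flaring out to 79 mm, +x wall 54 mm. Yellow jaw on the +x side, red keeper at the +y end.
- seat (a point): Where the roller's centre lies when it is fully home: on the stand's x = y = 0, 50 mm above the table. Same axes as the stand; the shaft must lie along y.
- jaw (a joint): Yellow sprung jaw: one piece, two hooks, hinged along the stand's y. 0 rad = closed, grows as the hooks swing out to +x, at most 0.6. A shaft pushed straight down over x = 0 meets the ramps with its axis near z = 76 mm (clear above 85 mm), opens the jaw to about 0.15 rad against about 8 to 16 N in all, and the jaw springs back to 0 over it once it is home. Pulling up does not open it.
- keeper (a joint): Red keeper strap, hinged along the stand's y, stays where left (friction about 0.05 N m). 0 = closed: strap level, pointing to the stand's +x over the shaft end, underside at z = 57.5 mm. Grows (rad) as it swings up and back; 1.57 is upright. Starts at 1.6 to 1.85, leaning to -x; pushed over from behind, then down. It cannot close unless the shaft is home.
- keeper_hinge (a point): Hinge axis of the keeper, at x = -24, y = +77, z = 62 mm of the stand. The strap is 12 mm wide (y), 6 mm thick and reaches 74 mm from this axis.
- keeper_ball (a point): Centre of the black ball, 18 mm in diameter, at the free end of the keeper strap, 74 mm from the hinge axis.
- weight: Bystander: loose brass weight, 38 mm in diameter, 52 mm tall, origin at the centre of its underside.
- jar: Bystander: loose small jar with a white lid, 44 mm in diameter, 60 mm tall, origin at the centre of its underside.
- screwdriver: Bystander: loose screwdriver lying on the table beyond the work, about 200 mm long.
- jaw_nose (a point): Nose of the jaw's hook at the stand's y = +62 mm (the other hook is at -62 mm, each 6 mm thick). Closed: at x = -1, z = 60 mm of the stand, the hook's flat underside at z = 57.5 mm just over the seated shaft, and from the nose a 60 degree ramp climbing towards +x to z = 78 mm.
Not all that is in view belongs to the job. What is meant by the roller is not pink or white, and is the smaller of those in its own colour.

How it is judged:
By the outcome, as a careful person would: the job done as asked, in the order asked, and still so for the second after the job is handed in, with the robot touching nothing.
It also fails if it takes over 58 s, if anything falls off the work surface, if the arm or the gripper's body presses on something with over 40 N, if the wrist force passes 120 N, or if a joint passes its speed limit or range.

## Working session

There is one attempt and no reset: what is moved stays moved. The work goes in short steps, Python scripts to look and compute and a shell command to move; the robot and the scene stay as the last step left them, time stands still between calls to the robot, and variables do not carry over. Pictures are saved under pics/ and viewed, at most 10 in all, crops included, and the job is handed in when it is done.

```bash
mkdir -p pics; ls
cat > h.py <<'E'
import numpy as np, cv2
from station import robot
from scipy.spatial.transform import Rotation as R
def cam(n):
    s=robot.state(); p=robot.read_camera(n)
    if 'pose' in p: T=np.array(p['pose'])
    else:
        A=np.eye(4); A[:3,:3]=R.from_euler('xyz',s['tool_rot']).as_matrix(); A[:3,3]=s['ee_pos']
        T=A@np.array(p['T_tool_cam'])
    p['T']=T; p['f']=200/np.tan(np.radians(p['vertical_fov'])/2)
    return p
def ray(p,u,v):
    K=np.array([[p['f'],0,p['cx']],[0,p['f'],p['cy']],[0,0,1]])
    d=np.array(p.get('distortion',p.get('dist',[0,0,0,0,0])),float)
    x,y=cv2.undistortPoints(np.array([[[u,v]]],float),K,d)[0,0]
    return p['T'][:3,3],p['T'][:3,:3]@np.array([x,-y,-1.])
def atz(p,u,v,z):
    o,d=ray(p,u,v); return o+d*(z-o[2])/d[2]
def atd(p,u,v):
    o,d=ray(p,u,v); return o+d*p['z_map'][int(round(v)),int(round(u))]
def proj(p,X):
    c=np.linalg.inv(p['T'])@np.append(X,1); return p['cx']+p['f']*c[0]/-c[2], p['cy']-p['f']*c[1]/-c[2]
E
python3 - <<'E'
from h import *
a=cam('scene');print([k for k in a],{k:a[k] for k in a if k not in('color','z_map','pose','T')})
cv2.imwrite('pics/a.png',a['color'])
for q in ['roller','rest','stand','seat','keeper_hinge','keeper_ball','jaw_nose','weight','jar','screwdriver']:
    print(q,[(np.round(r['xy']).tolist(),round(r['p'],2)) for r in robot.place_of(a,q)][:4])
b=cam('side');cv2.imwrite('pics/b.png',b['color'])
for q in ['roller','rest','stand','seat','keeper_hinge','keeper_ball','jaw_nose']:
    print(q,[(np.round(r['xy']).tolist(),round(r['p'],2)) for r in robot.place_of(b,q)][:4])
print(robot.state())
E
```

```text
pics
['color', 'z_map', 'vertical_fov', 'cx', 'cy', 'pose', 'shot', 'T', 'f'] {'vertical_fov': 54.02692228409728, 'cx': 318.4013280207465, 'cy': 199.2248276857327, 'shot': 1, 'f': np.float64(392.29422669876664)}
roller [([165.0, 219.0], 0.9), ([233.0, 179.0], 0.72), ([260.0, 262.0], 0.64), ([253.0, 209.0], 0.57)]
rest [([254.0, 217.0], 0.69)]
stand [([407.0, 209.0], 0.73)]
seat [([409.0, 192.0], 0.92)]
keeper_hinge [([433.0, 184.0], 0.65)]
keeper_ball [([436.0, 160.0], 0.67), ([403.0, 210.0], 0.63)]
jaw_nose [([434.0, 192.0], 0.75), ([258.0, 217.0], 0.68)]
weight [([337.0, 226.0], 0.64)]
jar [([324.0, 190.0], 0.83)]
screwdriver [([370.0, 284.0], 0.8)]
roller [([304.0, 188.0], 0.89), ([388.0, 168.0], 0.65), ([420.0, 204.0], 0.59), ([362.0, 197.0], 0.54)]
rest []
stand [([284.0, 285.0], 0.66)]
seat [([286.0, 268.0], 0.96)]
keeper_hinge [([273.0, 289.0], 0.93)]
keeper_ball [([283.0, 263.0], 0.58)]
jaw_nose [([266.0, 286.0], 0.81)]
{'clock': 0.95, 'joints': array([-1.35297689e+00,  5.26798884e-02,  1.61286338e+00, -2.51220870e-06,
        1.47604196e+00, -1.18947067e-01]), 'joint_velocities': array([ 0.0011206 , -0.00028497,  0.00014667,  0.00085448,  0.00125728,
        0.00048148]), 'joint_torque': array([ 8.01362221e-04, -3.93690920e+01, -3.70472038e+01, -5.71316502e-05,
        4.89999566e-04, -2.06708319e-05]), 'ee_pos': array([ 0.20655088, -0.58986715,  0.25033796]), 'tool_rot': array([3.14158557e+00, 3.36502492e-06, 3.36766740e-01]), 'wrist_force': array([ 0.56842286, -1.05104797, -0.30193097]), 'wrist_torque': array([-0.00324556,  0.03829863,  0.06625188]), 'gripper_force': 0.0, 'opening': 0.08541638616594867}
```

View both.

View pics/a.png

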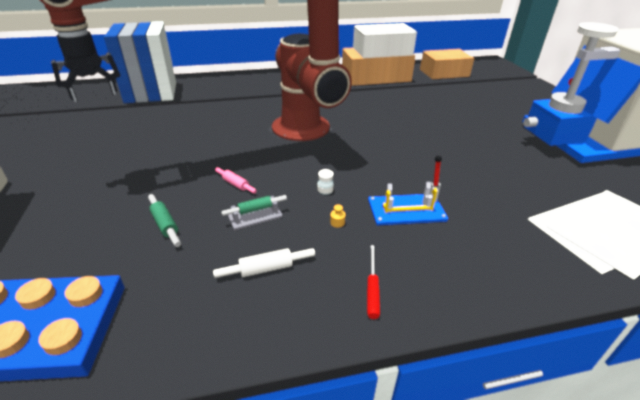

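View pics/b.png

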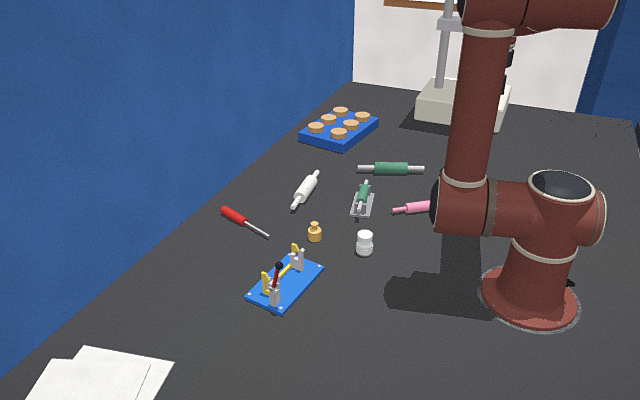

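Scene: rollers at (165,219) green, loose on the table; (253,205) green in the grey rest at (254,217); (237,180) pink; (265,262) white. The smaller green one, in the rest, fits ("smaller of its own colour", starts in the grey rest). The stand is at (407,209), with the red keeper upright at (436,175); the weight is at (338,216) and the jar at (325,181).

Run:
```python
from h import *
from scipy.optimize import least_squares
a=cam('scene');b=cam('side')
cv2.imwrite('pics/c.png',np.hstack([cv2.resize(a['color'][150:290,130:300],None,fx=2.3,fy=2.3,interpolation=2),cv2.resize(b['color'][150:290,280:450],None,fx=2.3,fy=2.3,interpolation=2)]))
# lengths of both greens + roller axis
for n,p in(('scene',a),('side',b)):
    hsv=cv2.cvtColor(p['color'],cv2.COLOR_BGR2HSV); m=cv2.inRange(hsv,(60,70,30),(90,255,255))
    k,l,st,c=cv2.connectedComponentsWithStats(m)
    for i in range(1,k):
        if st[i,4]<60: continue
        v,u=np.nonzero(l==i); P=np.array([atd(p,x,y) for x,y in zip(u,v) if p['z_map'][y,x]>0])
        if len(P)==0: continue
        ctr=np.median(P,0); _,_,V=np.linalg.svd(P[:,:2]-P[:,:2].mean(0)); t=(P[:,:2]-ctr[:2])@V[0]
        print(n,st[i],c[i].round(1),ctr.round(4),'yaw',np.degrees(np.arctan2(V[0][1],V[0][0])).round(1),'len',np.ptp(np.percentile(t,[2,98])).round(3),'zmax',np.percentile(P[:,2],97).round(4), 'at z40',atz(p,*c[i],.045).round(4))
def tri(qa,qb):
    o1,d1=ray(a,*qa);o2,d2=ray(b,*qb);s=np.linalg.lstsq(np.c_[d1,-d2],o2-o1,rcond=None)[0]
    return ((o1+d1*s[0]+o2+d2*s[1])/2).round(4),np.linalg.norm(o1+d1*s[0]-o2-d2*s[1]).round(4)
for q in['stand','seat','keeper_hinge','keeper_ball','jaw_nose','weight','jar']:
    A=robot.place_of(a,q);B=robot.place_of(b,q)
    if A and B: print(q,tri(A[0]['xy'],B[0]['xy']))
# plate top blobs
for n,p in(('scene',a),('side',b)):
    hsv=cv2.cvtColor(p['color'],cv2.COLOR_BGR2HSV); m=cv2.inRange(hsv,(100,120,60),(125,255,255))
    k,l,st,c=cv2.connectedComponentsWithStats(cv2.morphologyEx(m,cv2.MORPH_CLOSE,np.ones((5,5))))
    t=np.array([407,209] if n=='scene' else [284,285])
    i=min((i for i in range(1,k) if st[i,4]>300),key=lambda i:np.linalg.norm(c[i]-t))
    v,u=np.nonzero(l==i)
    P=np.array([atz(p,x,y,.012)[:2] for x,y in zip(u,v)],np.float32)
    r=cv2.minAreaRect(P*1000); print(n,st[i],r)
```

```text
scene [237 196  35  18 380] [254.3 204.1] [ 0.5016 -0.2104  0.0469] yaw -17.2 len 0.117 zmax 0.054 at z40 [ 0.4978 -0.2103  0.045 ]
scene [149 201  29  37 535] [162.2 217.2] [ 0.4874 -0.4391  0.0329] yaw 20.3 len 0.145 zmax 0.0378 at z40 [ 0.505  -0.4341  0.045 ]
side [374 162  34  12 381] [390.8 167.3] [ 0.4705 -0.4299  0.0291] yaw -157.9 len 0.104 zmax 0.0403 at z40 [ 0.4625 -0.3989  0.045 ]
side [357 184  12  19 157] [362.8 192.9] [ 0.4899 -0.2039  0.0515] yaw 102.5 len 0.08 zmax 0.0563 at z40 [ 0.4924 -0.2142  0.045 ]
stand (array([ 0.5441,  0.188 , -0.0014]), np.float64(0.0051))
seat (array([0.5402, 0.1912, 0.0523]), np.float64(0.0085))
keeper_hinge (array([0.5313, 0.2665, 0.0605]), np.float64(0.0006))
keeper_ball (array([0.5106, 0.2706, 0.1325]), np.float64(0.0135))
jaw_nose (array([0.5528, 0.2505, 0.0584]), np.float64(0.008))
weight (array([ 5.604e-01, -1.360e-02,  4.000e-04]), np.float64(0.0145))
jar (array([ 0.4128, -0.0079,  0.0023]), np.float64(0.0089))
scene [ 368  195   81   31 1293] ((553.5538330078125, 188.22796630859375), (197.38897705078125, 128.90684509277344), 82.60570526123047)
side [ 244  253   81   63 1946] ((543.701416015625, 193.43350219726562), (198.05877685546875, 115.95616149902344), 83.06249237060547)
```

View pics/c.png

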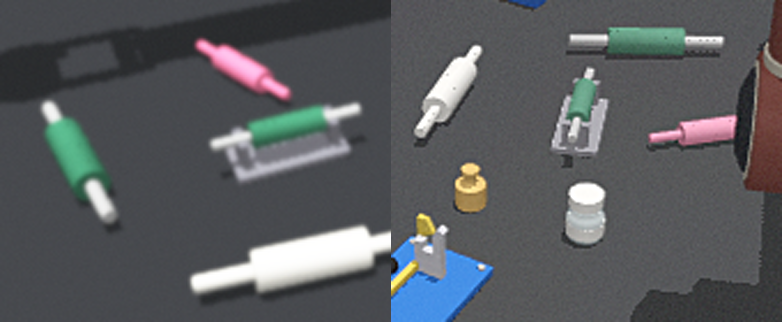

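The crop confirms that the green roller in the rest (scene 254,204) is smaller than the loose green one at (162,217). It is the target. I'll move the wrist camera above it.

```bash
python3 -m crank '[0.056,0.076,0,8.5,1, 0.084,0.112,0,17,1, 0.11,0.15,0,25.5,1, 0.138,0.188,0,34,1, 0.165,0.226,0,42.5,1]'
python3 -m crank '[0.028,0.038,0,8.5,1, 0.055,0.075,0,17,1, 0.08,0.11,0,25.5,1, 0.1,0.14,0,34,1, 0.115,0.154,0,42.5,1]'
python3 -m crank '[0,0,0,0,1, 0,0,0,0,1]'
python3 - <<'E'
from h import *
w=cam('wrist');cv2.imwrite('pics/d.png',w['color']);print(np.array(w['T_tool_cam']).round(3),w['f'],robot.state()['joints'].round(2))
for q in['roller','rest']: print(q,[(np.round(r['xy'],1).tolist(),round(r['p'],2),atz(w,*r['xy'],.04).round(4)) for r in robot.place_of(w,q)])
E
```

```text
clock: 2.25
ee_pos: [0.3549, -0.3865, 0.2505]
tool_rot: [3.141, 0.0, 1.084]
wrist_force: [0.3, -1.1, -0.0]
opening: 0.0858
gripper_force: 0.0
clock: 2.75
ee_pos: [0.4702, -0.2316, 0.2505]
tool_rot: [3.141, -0.0, 1.829]
wrist_force: [-0.1, -1.3, -0.2]
opening: 0.0854
gripper_force: 0.0
clock: 2.95
ee_pos: [0.4691, -0.2341, 0.2503]
tool_rot: [-3.141, 0.0, 1.819]
wrist_force: [0.2, -0.1, 0.6]
opening: 0.0856
gripper_force: 0.0
[[-0.001  0.96   0.281  0.071]
 [ 1.     0.001  0.001  0.   ]
 [ 0.001  0.281 -0.96  -0.124]
 [ 0.     0.     0.     1.   ]] 312.2725048117375 [-0.61 -0.19  1.84 -0.    1.49 -0.85]
roller [([344.3, 159.3], 0.98, array([ 0.4914, -0.2116,  0.04  ])), ([197.8, 158.6], 0.91, array([ 0.3384, -0.2495,  0.04  ])), ([285.6, 318.2], 0.77, array([ 0.4735, -0.4235,  0.04  ]))]
rest [([340.8, 157.8], 0.57, array([ 0.4874, -0.211 ,  0.04  ]))]
```

View pics/d.png

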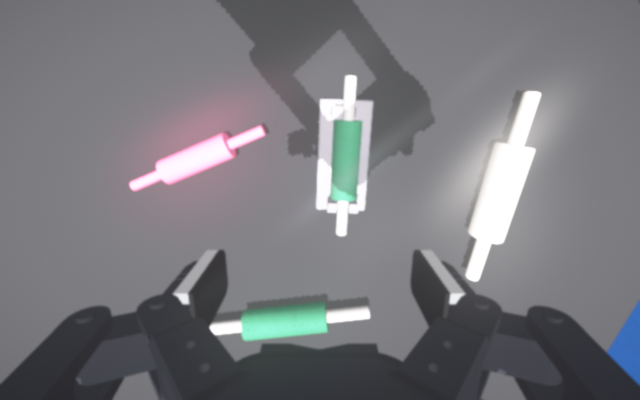

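The wrist view shows the target roller in its rest: shaft ends at about (350,78) and (342,234), sleeve from (347,120) to (344,200), sitting between the pads' lines. Next I'll measure its axis.

Run:
```python
from h import *
w=cam('wrist')
hsv=cv2.cvtColor(w['color'],cv2.COLOR_BGR2HSV); m=cv2.inRange(hsv,(60,70,30),(90,255,255)); m[:100]=0;m[215:]=0
v,u=np.nonzero(m); r=cv2.minAreaRect(np.c_[u,v].astype(np.float32)); print(r)
vs=np.unique(v); med=[(u[v==y].mean(),y) for y in vs[4:-4]]
pf=np.polyfit([y for _,y in med],[x for x,_ in med],1)
for y0,y1 in((vs[0],vs[-1]),(78,234)):
  P=[atz(w,np.polyval(pf,y),y,.04) for y in(y0,y1)]
  d=P[0]-P[1]; print(P,'mid',(P[0]+P[1])/2,np.linalg.norm(d),'yaw',np.degrees(np.arctan2(d[1],d[0])))
s=robot.state();print(s['ee_pos'],np.degrees(s['tool_rot'][2]))
P=np.array([atd(w,x,y) for x,y in zip(u,v) if w['z_map'][y,x]>0]); print(np.median(P,0),np.percentile(P[:,2],95))
```

```text
((345.972412109375, 159.96896362304688), (26.248743057250977, 79.45089721679688), 3.3664608001708984)
[array([ 0.48406225, -0.17187391,  0.04      ]), array([ 0.5021646 , -0.25680546,  0.04      ])] mid [ 0.49311342 -0.21433968  0.04      ] 0.08683929940143756 yaw 102.03200094610186
[array([ 0.47553819, -0.1318812 ,  0.04      ]), array([ 0.51071166, -0.29690611,  0.04      ])] mid [ 0.49312493 -0.21439365  0.04      ] 0.1687317237611005 yaw 102.03200094610186
[ 0.4685587  -0.23498372  0.25031315] 104.14757340462897
[ 0.49104516 -0.20888037  0.0530787 ] 0.0552754604546349
```

```bash
python3 -m crank '[0.0245,0.0205,0,-2.1,1, 0.0245,0.0205,-0.04,-2.1,1, 0.0245,0.0205,-0.085,-2.1,1, 0.0245,0.0205,-0.12,-2.1,1, 0.0245,0.0205,-0.14,-2.1,1]'
python3 -m crank '[0,0,0,0,1]'
python3 - <<'E'
from h import *
w=cam('wrist');s=robot.state();print(s['ee_pos'],np.degrees(s['tool_rot'][2]))
hsv=cv2.cvtColor(w['color'],cv2.COLOR_BGR2HSV); m=cv2.inRange(hsv,(60,70,30),(90,255,255))
k,l,st,c=cv2.connectedComponentsWithStats(m); i=1+np.argmax(st[1:,4]); print(st[i])
v,u=np.nonzero(l==i); vs=np.unique(v)
for y in(vs[5],vs[len(vs)//2],vs[-6]): print(y,u[v==y].min(),u[v==y].max(),atz(w,u[v==y].mean(),y,.045))
E
```

```text
clock: 3.65
ee_pos: [0.4913, -0.2133, 0.1065]
tool_rot: [-3.138, -0.004, 1.781]
wrist_force: [0.2, -0.8, 0.3]
opening: 0.0851
gripper_force: 0.0
clock: 3.75
ee_pos: [0.4907, -0.2129, 0.1062]
tool_rot: [-3.136, -0.005, 1.782]
wrist_force: [-0.5, -0.0, -0.4]
opening: 0.0854
gripper_force: 0.0
[ 0.49230031 -0.21366435  0.10882721] 102.10055271363207
[ 300  156   47  134 5714]
161 300 346 [ 0.48445101 -0.1731229   0.045     ]
223 302 344 [ 0.49281027 -0.21167043  0.045     ]
284 304 341 [ 0.50171866 -0.25433242  0.045     ]
```

```bash
python3 -m crank '[0,0,-0.04,0,1, 0,0,-0.06,0,1, 0,0,-0.065,0,1, 0,0,-0.065,0,-1, 0,0,-0.065,0,-1]' 60
python3 -m crank '[0,0,0,0,-1, 0,0,0,0,-1, 0,0,0,0,-1, 0,0,0,0,-1, 0,0,0,0,-1]'
```

```text
clock: 4.3
ee_pos: [0.4951, -0.2147, 0.0477]
tool_rot: [3.139, 0.003, 1.783]
wrist_force: [0.7, 0.0, -0.1]
opening: 0.0589
gripper_force: 0.0
clock: 4.8
ee_pos: [0.4943, -0.2143, 0.0471]
tool_rot: [3.141, 0.002, 1.784]
wrist_force: [-1.6, 0.1, 5.7]
opening: 0.0281
gripper_force: 58.7
```

```bash
python3 -m crank '[0,0,0.03,0,-1, 0,0,0.07,0,-1, 0,0,0.11,0,-1, 0,0,0.15,8,-1, 0,0,0.19,16,-1]' 90
python3 -m crank '[0,0.01,0.01,8.5,-1, 0,0.03,0.01,17,-1, 0,0.05,0.01,25.5,-1, 0.01,0.07,0.01,34,-1, 0.01,0.09,0.01,42.5,-1]'
python3 -m crank '[0,0.02,0,8.5,-1, 0,0.04,0,17,-1, 0.01,0.06,0,25.5,-1, 0.01,0.08,0,34,-1, 0.02,0.1,0,42.5,-1]'
python3 -m crank '[0,0.02,0,8.5,-1, 0,0.03,0,17,-1, 0.01,0.04,0,25.5,-1, 0.01,0.05,0,34,-1, 0.01,0.05,0,42.5,-1]'
python3 -m crank '[0,0,0,8.5,-1, 0,0,0,16.5,-1, 0,0,0,16.5,-1, 0,0,0,16.5,-1]'
python3 - <<'E'
from h import *
w=cam('wrist');s=robot.state();print(s['ee_pos'],np.degrees(s['tool_rot']),s['joints'].round(2));cv2.imwrite('pics/e.png',w['color'])
for q in['stand','seat','keeper_hinge','keeper_ball','jaw_nose']: print(q,[(np.round(r['xy'],1).tolist(),round(r['p'],2)) for r in robot.place_of(w,q)])
E
```

```text
clock: 5.3
ee_pos: [0.4933, -0.2133, 0.2371]
tool_rot: [3.141, 0.0, 2.069]
wrist_force: [0.2, 0.4, -2.1]
opening: 0.0273
gripper_force: 88.8
clock: 5.8
ee_pos: [0.5039, -0.1228, 0.2455]
tool_rot: [3.141, 0.001, 2.811]
wrist_force: [-0.3, 0.7, -2.4]
opening: 0.0268
gripper_force: 89.2
clock: 6.3
ee_pos: [0.5231, -0.0227, 0.2454]
tool_rot: [3.142, -0.0, -2.731]
wrist_force: [0.7, -0.1, -1.5]
opening: 0.0275
gripper_force: 89.3
clock: 6.8
ee_pos: [0.5335, 0.0275, 0.2453]
tool_rot: [3.141, 0.0, -1.987]
wrist_force: [-0.3, -0.4, -2.3]
opening: 0.0274
gripper_force: 89.3
clock: 7.2
ee_pos: [0.5335, 0.0264, 0.2453]
tool_rot: [3.142, 0.0, -1.71]
wrist_force: [0.2, 0.7, -1.6]
opening: 0.0271
gripper_force: 89.3
[0.53353436 0.02638708 0.2453253 ] [-1.79999253e+02  6.22435343e-04 -9.79444028e+01] [-0.09 -0.16  1.83  0.    1.48 -3.09]
stand []
seat []
keeper_hinge []
keeper_ball []
jaw_nose [([127.8, 188.1], 0.7)]
```

View pics/e.png

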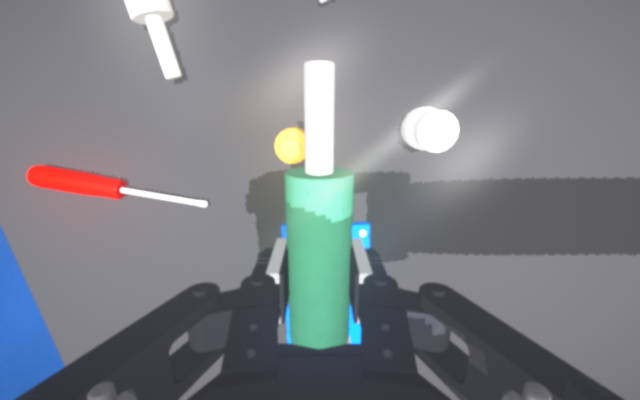

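The wrist view shows the held roller covering the stand (blue corners at (362,232) and (325,325)). I'll move past the stand and to one side to see it clear.

```bash
python3 -m crank '[0.01,0.045,0,0,-1, 0.02,0.09,0,0,-1, 0.035,0.135,0,0,-1, 0.05,0.18,0,0,-1, 0.06,0.22,0,0,-1]'
python3 -m crank '[0,0.04,0.01,0,-1, 0,0.06,0.01,0,-1, 0,0.06,0.01,0,-1, 0,0.06,0.01,0,-1]'
python3 - <<'E'
from h import *
w=cam('wrist');s=robot.state();print(s['ee_pos'],np.degrees(s['tool_rot']),s['joints'].round(2));cv2.imwrite('pics/f.png',w['color'])
import pickle;pickle.dump(w,open('f.pkl','wb'))
for q in['stand','seat','keeper_hinge','keeper_ball','jaw_nose']: print(q,[(np.round(r['xy'],1).tolist(),round(r['p'],2)) for r in robot.place_of(w,q)])
E
```

```text
clock: 8.0
ee_pos: [0.5941, 0.2486, 0.2452]
tool_rot: [-3.141, 0.0, -1.707]
wrist_force: [-0.6, -0.4, -1.8]
opening: 0.0272
gripper_force: 89.3
clock: 8.4
ee_pos: [0.5934, 0.3059, 0.2547]
tool_rot: [3.141, -0.001, -1.707]
wrist_force: [0.2, -0.4, -2.1]
opening: 0.0269
gripper_force: 89.3
[0.5935263  0.30530012 0.25471655] [ 1.79963938e+02 -7.03167438e-02 -9.78536282e+01] [ 0.36  0.15  1.5  -0.    1.49 -2.64]
stand [([341.9, 62.0], 0.88), ([375.1, 135.8], 0.18)]
seat [([352.8, 54.8], 0.93)]
keeper_hinge [([375.6, 132.3], 0.93)]
keeper_ball []
jaw_nose [([348.6, 117.9], 0.9)]
```

View pics/f.png

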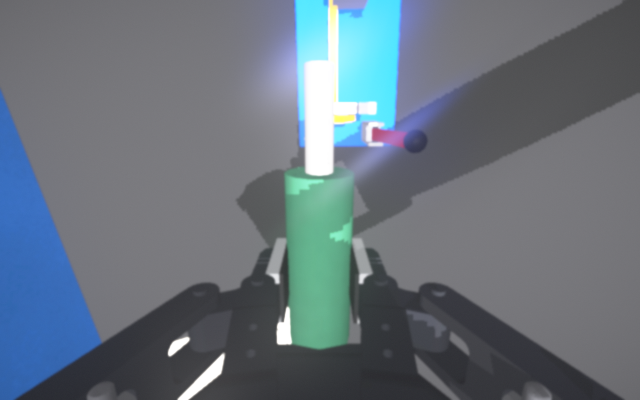

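The stand is at the top (blue plate columns 297–400), with its far end cut off; the near fork is at (355,107), the keeper hinge at (375,132) and the ball at (415,141). I'll back off a little.

```bash
python3 -m crank '[0.03,-0.04,0.02,0,-1, 0.05,-0.06,0.02,0,-1, 0.05,-0.06,0.02,0,-1, 0.05,-0.06,0.02,0,-1]'
python3 - <<'E'
from h import *
w=cam('wrist');s=robot.state();print(s['ee_pos'],np.degrees(s['tool_rot']),s['joints'].round(2))
cv2.imwrite('pics/g.png',cv2.resize(w['color'][0:200,260:500],None,fx=3,fy=3,interpolation=cv2.INTER_CUBIC))
import pickle;pickle.dump(w,open('g.pkl','wb'))
for q,z in dict(stand=0,seat=.05,keeper_hinge=.062,jaw_nose=.06).items(): print(q,[(np.round(r['xy'],1).tolist(),round(r['p'],2),atz(w,*r['xy'],z).round(4)) for r in robot.place_of(w,q)])
hsv=cv2.cvtColor(w['color'],cv2.COLOR_BGR2HSV); m=cv2.inRange(hsv,(95,120,60),(125,255,255));m[:,:200]=0
v,u=np.nonzero(m)
P=np.array([atz(w,x,y,.012)[:2] for x,y in zip(u,v)],np.float32)
print(cv2.minAreaRect(P*1000))
E
```

```text
clock: 9.1
ee_pos: [0.6438, 0.2454, 0.2751]
tool_rot: [3.141, 0.0, -1.709]
wrist_force: [0.1, 0.2, -2.1]
opening: 0.0273
gripper_force: 89.4
[0.64329214 0.24615594 0.27486189] [ 1.79937553e+02  4.99971465e-03 -9.78436537e+01] [ 0.26  0.19  1.43  0.    1.53 -2.75]
stand [([385.5, 110.1], 0.96, array([0.553 , 0.1902, 0.    ]))]
seat [([403.0, 107.5], 0.66, array([0.5444, 0.1881, 0.05  ]))]
keeper_hinge [([422.1, 179.9], 0.65, array([0.5315, 0.2676, 0.062 ]))]
jaw_nose [([400.3, 169.7], 0.59, array([0.5541, 0.2532, 0.06  ]))]
((546.45751953125, 188.66551208496094), (191.3745880126953, 112.0184326171875), 83.29716491699219)
```

View pics/g.png

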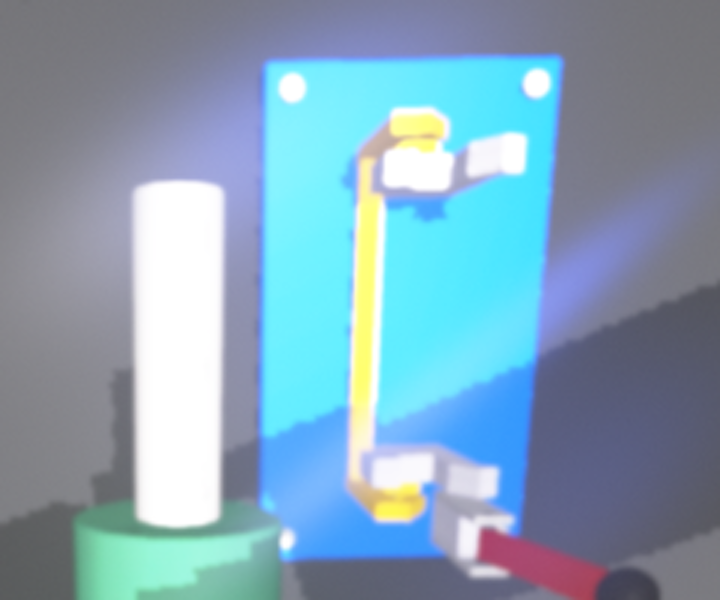

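The crop shows the blue plate with corners (crop px) at (264,62), (562,57), (520,557) and (260,560), both forks, the yellow jaw on the left (+x), and the red keeper at bottom right. I'll fit the stand pose to these and find the roller axis in the gripper.

```bash
cat > fit.py <<'E'
from h import *
import pickle
from scipy.optimize import least_squares
w=pickle.load(open('g.pkl','rb'))
obs=[((264,62),(.055,-.095,.012)),((562,57),(-.055,-.095,.012)),((520,557),(-.055,.095,.012)),((260,560),(.055,.095,.012)),
((452,172),(.007,-.052,.054)),((435,467),(.007,.052,.054))]
def W(p,X): c,s=np.cos(p[2]),np.sin(p[2]); return np.array([p[0]+c*X[0]-s*X[1],p[1]+s*X[0]+c*X[1],X[2]])
def res(p): return np.concatenate([np.array(proj(w,W(p,X)))-(260+u/3,v/3) for (u,v),X in obs])
s=least_squares(res,[.546,.189,-.117]); print(s.x,np.degrees(s.x[2]),res(s.x).reshape(-1,2).round(1).tolist())
for n in['g']:
  for u,v in((178,185),(178,520)): # held shaft: end, sleeve face
    s0=robot.state()
  hsv=cv2.cvtColor(w['color'],cv2.COLOR_BGR2HSV); g=cv2.cvtColor(w['color'],cv2.COLOR_BGR2GRAY)
  T=np.array(w['T_tool_cam'])
  for y in(70,100,130,160):
    xs=np.nonzero(g[y,295:345]>150)[0]+295
    ctr=xs.mean()
    d=np.array([(ctr-w['cx'])/w['f'],-(y-w['cy'])/w['f'],-1]); dt=T[:3,:3]@d; o=T[:3,3]
    print('shaft row',y,xs[0],xs[-1],'tool y at z=-.006..:',(o+dt*((.006-o[2])/dt[2])).round(4))
  g2=cv2.inRange(hsv,(60,70,30),(90,255,255))
  for y in(200,260,320):
    xs=np.nonzero(g2[y,250:400])[0]+250; d=T[:3,:3]@np.array([(xs.mean()-w['cx'])/w['f'],-(y-w['cy'])/w['f'],-1]); o=T[:3,3]
    print('sleeve',y,xs[0],xs[-1],(o+d*((-.005-o[2])/d[2])).round(4))
E
python3 fit.py
```

```text
[ 0.54117217  0.19020681 -0.11867239] -6.799426929292481 [[4.1, 0.0], [4.3, -0.6], [3.6, -0.4], [4.0, 0.3], [-7.4, -1.3], [-6.9, 2.2]]
shaft row 70 295 344 tool y at z=-.006..: [0.0851 0.0001 0.006 ]
shaft row 100 295 335 tool y at z=-.006..: [ 0.074  -0.0017  0.006 ]
shaft row 130 304 335 tool y at z=-.006..: [0.0624 0.0001 0.006 ]
shaft row 160 305 333 tool y at z=-.006..: [ 0.0501 -0.0001  0.006 ]
sleeve 200 285 352 [ 0.0359 -0.0003 -0.005 ]
sleeve 260 287 350 [ 0.0096 -0.0004 -0.005 ]
sleeve 320 289 348 [-0.0201 -0.0004 -0.005 ]
```

```bash
cat >> fit.py <<'E'
print('---')
obs=obs[:4]; s=least_squares(res,[.546,.189,-.117]); print(s.x,np.degrees(s.x[2]),res(s.x).round(1).tolist())
for X in((-.007,-.047,.044),(.007,-.047,.054),(-.007,-.047,.068),(-.007,.047,.044),(.007,.047,.054),(-.001,-.065,.06),(-.024,.077,.062)):
    q=np.array(proj(w,W(s.x,X))); print(X,((q-(260,0))*3).round(0))
# depth along far fork row & near fork row, in stand frame
c,sn=np.cos(s.x[2]),np.sin(s.x[2])
for v in(57,155):
  print(v,[(u,*(np.array([[c,sn],[-sn,c]])@(atd(w,u,v)[:2]-s.x[:2])*1000).round(0),(atd(w,u,v)[2]*1000).round(0)) for u in range(382,440,3)])
E
python3 fit.py | sed -n '/---/,$p' | sed 's/np.float32//g;s/np.float64//g'
```

```text
---
[ 0.54590568  0.1897524  -0.12131278] -6.950710505747847 [0.0, 0.1, 0.2, -0.2, -0.4, -0.2, 0.1, 0.4]
(-0.007, -0.047, 0.044) [448. 188.]
(0.007, -0.047, 0.054) [415. 185.]
(-0.007, -0.047, 0.068) [469. 178.]
(-0.007, 0.047, 0.044) [432. 456.]
(0.007, 0.047, 0.054) [402. 461.]
(-0.001, -0.065, 0.06) [447. 122.]
(-0.024, 0.077, 0.062) [487. 544.]
57 [(382, (18.0), (-56.0), (24.0)), (385, (18.0), (-54.0), (38.0)), (388, (18.0), (-51.0), (54.0)), (391, (15.0), (-51.0), (55.0)), (394, (12.0), (-51.0), (55.0)), (397, (9.0), (-51.0), (54.0)), (400, (4.0), (-52.0), (46.0)), (403, (-0.0), (-53.0), (43.0)), (406, (-3.0), (-52.0), (45.0)), (409, (-6.0), (-52.0), (45.0)), (412, (-6.0), (-51.0), (55.0)), (415, (-6.0), (-49.0), (66.0)), (418, (-8.0), (-49.0), (70.0)), (421, (-10.0), (-48.0), (74.0)), (424, (-12.0), (-48.0), (75.0)), (427, (-16.0), (-48.0), (73.0)), (430, (-19.0), (-48.0), (73.0)), (433, (-42.0), (-56.0), (12.0)), (436, (-45.0), (-56.0), (14.0)), (439, (-49.0), (-56.0), (12.0))]
155 [(382, (18.0), (50.0), (43.0)), (385, (17.0), (48.0), (54.0)), (388, (13.0), (49.0), (53.0)), (391, (10.0), (48.0), (55.0)), (394, (5.0), (50.0), (45.0)), (397, (1.0), (50.0), (44.0)), (400, (-2.0), (50.0), (44.0)), (403, (-6.0), (50.0), (43.0)), (406, (-6.0), (49.0), (55.0)), (409, (-6.0), (47.0), (68.0)), (412, (-8.0), (46.0), (71.0)), (415, (-10.0), (46.0), (73.0)), (418, (-14.0), (46.0), (74.0)), (421, (-16.0), (46.0), (75.0)), (424, (-20.0), (46.0), (74.0)), (427, (-44.0), (56.0), (13.0)), (430, (90.0), (-4.0), (399.0)), (433, (-52.0), (56.0), (13.0)), (436, (-60.0), (58.0), (1.0)), (439, (-64.0), (58.0), (0.0))]
```

The stand fits well at (0.546, 0.190), yaw −6.95°, and the depth profile confirms slot walls at ±7 mm. I'll align over it and descend to a hover.

```bash
python3 -m crank '[-0.04,-0.022,0,0.9,-1, -0.075,-0.042,0,0.9,-1, -0.0976,-0.0558,0,0.9,-1, -0.0976,-0.0558,-0.03,0.9,-1, -0.0976,-0.0558,-0.06,0.9,-1]'
python3 -m crank '[0,0,-0.04,0,-1, 0,0,-0.075,0,-1, 0,0,-0.095,0,-1, 0,0,-0.1,0,-1, 0,0,-0.1,0,-1]'
python3 - <<'E'
from h import *
import pickle
L=[]
for i in range(4):
    w=cam('wrist');s=robot.state();L.append(np.r_[s['ee_pos'],np.degrees(s['tool_rot'][2])])
print(np.mean(L,0),np.std(L,0),s['wrist_force']);pickle.dump(w,open('h.pkl','wb'))
b=cam('side');a=cam('scene');pickle.dump((a,b),open('ab.pkl','wb'))
cv2.imwrite('pics/h.png',np.vstack([cv2.resize(w['color'][0:200,220:440],None,fx=3,fy=2.0,interpolation=2),cv2.resize(b['color'][230:330,220:350],(660,200)) ]))
c,sn=np.cos(np.radians(-6.95)),np.sin(np.radians(-6.95))
for v in range(40,130,12):
  print(v,[(u,*((np.array([[c,sn],[-sn,c]])@(atd(w,u,v)[:2]-[.546,.19])*1000).round(0).astype(int).tolist()),int((atd(w,u,v)[2]*1000).round(0))) for u in range(280,370,6)])
E
```

```text
clock: 9.85
ee_pos: [0.546, 0.1911, 0.2167]
tool_rot: [-3.137, 0.002, -1.691]
wrist_force: [0.1, 0.9, -1.8]
opening: 0.0272
gripper_force: 89.7
clock: 10.35
ee_pos: [0.5454, 0.1909, 0.1148]
tool_rot: [3.14, -0.0, -1.691]
wrist_force: [0.3, -0.3, -1.1]
opening: 0.0271
gripper_force: 89.7
[  0.54707101   0.19107076   0.11717514 -96.87905635] [3.58517177e-04 2.77984988e-05 5.13753263e-04 7.29813598e-03] [ 0.5435782   0.23291074 -1.60270807]
40 [(280, 29, -115, 0), (286, 25, -115, -1), (292, 21, -115, 0), (298, 16, -115, 1), (304, 12, -115, -1), (310, 8, -115, -1), (316, 4, -115, 1), (322, 0, -115, 0), (328, -5, -115, 0), (334, -9, -115, 0), (340, -13, -115, 0), (346, -17, -115, 1), (352, -21, -115, 1), (358, -26, -115, 0), (364, -30, -115, 0)]
52 [(280, 29, -107, 0), (286, 25, -107, 1), (292, 21, -107, 0), (298, 17, -107, 0), (304, 12, -107, 0), (310, 8, -107, 0), (316, 4, -107, 3), (322, 0, -107, -1), (328, -5, -107, -1), (334, -9, -107, 1), (340, -13, -107, 0), (346, -17, -107, 0), (352, -22, -107, -1), (358, -26, -107, 1), (364, -30, -107, -1)]
64 [(280, 29, -99, 1), (286, 25, -99, 0
[... 1116 characters left out ...]
, -17, -75, 12), (352, -22, -75, 11), (358, -26, -75, 11), (364, -30, -75, 12)]
112 [(280, 29, -66, 11), (286, 25, -66, 11), (292, 21, -66, 12), (298, 16, -66, 13), (304, 8, -68, 109), (310, 5, -68, 116), (316, 3, -68, 116), (322, 0, -68, 117), (328, -2, -68, 114), (334, -9, -66, 12), (340, -13, -66, 12), (346, -17, -67, 13), (352, -22, -66, 11), (358, -26, -66, 12), (364, -30, -66, 12)]
124 [(280, 29, -58, 12), (286, 18, -62, 76), (292, 15, -62, 76), (298, 12, -62, 77), (304, 9, -62, 78), (310, 5, -64, 114), (316, 3, -64, 116), (322, 0, -64, 115), (328, -2, -64, 115), (334, -9, -58, 14), (340, -13, -58, 14), (346, -18, -58, 13), (352, -22, -58, 13), (358, -26, -58, 13), (364, -31, -58, 12)]
```

View pics/h.png

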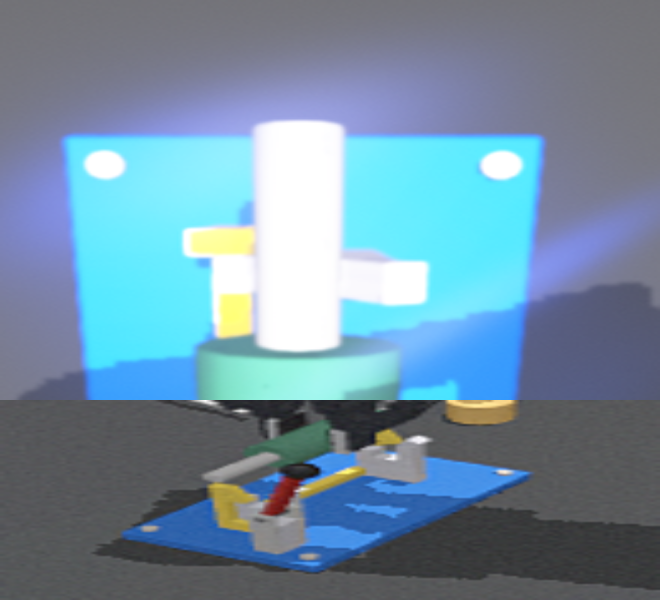

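Over the slots, the shaft runs parallel and about 1 mm towards +x, with its end at stand y = −86 and axis at z ≈ 110 mm. I'll correct by 1 mm and push down in steps, watching the force.

```bash
python3 -m crank '[-0.001,0,-0.01,0,-1, -0.001,0,-0.02,0,-1, -0.001,0,-0.028,0,-1, -0.001,0,-0.034,0,-1, -0.001,0,-0.038,0,-1]' 110
python3 -m crank '[0,0,-0.005,0,-1, 0,0,-0.01,0,-1, 0,0,-0.014,0,-1, 0,0,-0.018,0,-1]'
```

```text
clock: 11.15
ee_pos: [0.5452, 0.1905, 0.0771]
tool_rot: [3.141, -0.0, -1.691]
wrist_force: [-2.7, -2.1, 6.8]
opening: 0.0267
gripper_force: 111.8
clock: 11.55
ee_pos: [0.5455, 0.1906, 0.0596]
tool_rot: [-3.14, 0.0, -1.691]
wrist_force: [0.9, -0.5, -1.5]
opening: 0.0267
gripper_force: 111.3
```

```bash
python3 -m crank '[0,0,-0.002,0,-1, 0,0,-0.004,0,-1, 0,0,-0.004,0,-1]'
python3 -m crank '[0,0,-0.001,0,-1, 0,0,-0.002,0,-1, 0,0,-0.002,0,-1]'
```

```text
clock: 11.85
ee_pos: [0.5456, 0.1906, 0.0573]
tool_rot: [-3.142, -0.0, -1.691]
wrist_force: [-6.2, -2.0, 11.6]
opening: 0.0268
gripper_force: 113.1
clock: 12.15
ee_pos: [0.5457, 0.1906, 0.0571]
tool_rot: [3.141, -0.001, -1.691]
wrist_force: [-11.3, -4.3, 22.7]
opening: 0.0265
gripper_force: 114.0
```

Run:
```python
from h import *
import pickle
w=pickle.load(open('g.pkl','rb'));c,sn=np.cos(np.radians(-6.95)),np.sin(np.radians(-6.95))
for v in(80,105,130):
  print(v,[(u,*((np.array([[c,sn],[-sn,c]])@(atd(w,u,v)[:2]-[.546,.19])*1000).round(0).astype(int).tolist()),int((atd(w,u,v)[2]*1000).round(0))) for u in range(372,394,2)])
b=cam('side');print([(q,[(np.round(r['xy']).tolist(),round(r['p'],2)) for r in robot.place_of(b,q)]) for q in('roller','keeper_ball')])
```

```text
80 [(372, 27, -33, 12), (374, 24, -33, 13), (376, 22, -33, 11), (378, 20, -33, 17), (380, 19, -32, 24), (382, 18, -32, 25), (384, 15, -32, 23), (386, 13, -32, 25), (388, 8, -33, 11), (390, 5, -33, 11), (392, 3, -33, 12)]
105 [(372, 26, -5, 12), (374, 24, -5, 14), (376, 21, -5, 11), (378, 21, -5, 23), (380, 18, -5, 23), (382, 17, -5, 26), (384, 14, -5, 23), (386, 9, -5, 11), (388, 7, -5, 12), (390, 4, -5, 12), (392, 2, -5, 12)]
130 [(372, 25, 24, 11), (374, 22, 24, 12), (376, 21, 24, 17), (378, 20, 23, 24), (380, 18, 23, 25), (382, 15, 23, 24), (384, 10, 24, 11), (386, 8, 24, 12), (388, 5, 24, 11), (390, 3, 24, 12), (392, 1, 24, 13)]
[('roller', [([282.0, 269.0], 0.77), ([419.0, 208.0], 0.76), ([389.0, 165.0], 0.75), ([304.0, 188.0], 0.5)]), ('keeper_ball', [([285.0, 263.0], 0.69)])]
```

The bar top is at z = 25 mm, so the fingers can open freely. I'll release, rise and check the seating.

```bash
python3 -m crank '[0,0,0.002,0,-1, 0,0,0.002,0,0.3, 0,0,0.002,0,0.3, 0,0,0.002,0,0.3, 0,0,0.002,0,0.3]'
python3 -m crank '[0,0,0.03,0,0.3, 0,0,0.07,0,0.3, 0,0,0.115,0,0.3, -0.02,0.03,0.15,0,-1, -0.04,0.06,0.16,0,-1]'
python3 -m crank '[-0.03,0.04,0,0,-1, -0.05,0.06,0,0,-1, -0.05,0.06,0,0,-1,-0.05,0.06,0,0,-1]'
python3 - <<'E'
from h import *
import pickle
w=cam('wrist');s=robot.state();print(s['ee_pos'],np.degrees(s['tool_rot']));pickle.dump(w,open('i.pkl','wb'))
cv2.imwrite('pics/i.png',cv2.resize(w['color'][0:240,140:400],None,fx=2.5,fy=2.5,interpolation=2))
g=cv2.inRange(cv2.cvtColor(w['color'],cv2.COLOR_BGR2HSV),(60,70,30),(90,255,255));v,u=np.nonzero(g)
k,l,st,cc=cv2.connectedComponentsWithStats(g);i=1+np.argmax(st[1:,4]);v,u=np.nonzero(l==i)
c,sn=np.cos(np.radians(-6.95)),np.sin(np.radians(-6.95));M=np.array([[c,sn],[-sn,c]])
P=np.array([np.r_[M@(atd(w,x,y)[:2]-[.546,.19]),atd(w,x,y)[2]] for x,y in zip(u,v)])*1000
for a,b in((-42,-20),(-20,0),(0,20),(20,42)):
    Q=P[(P[:,1]>a)&(P[:,1]<b)]
    if len(Q): print(a,b,len(Q),'ztop',np.percentile(Q[:,2],90).round(1),'x range',np.percentile(Q[:,0],[3,97]).round(1))
print(np.percentile(P[:,1],[1,99]))
for q,z in dict(jaw_nose=.06,keeper_ball=.133,keeper_hinge=.062).items(): print(q,[(np.round(r['xy']),round(r['p'],2),(M@(atz(w,*r['xy'],z)[:2]-[.546,.19])*1000).round(1)) for r in robot.place_of(w,q)][:2])
E
```

```text
clock: 12.8
ee_pos: [0.5447, 0.1906, 0.0546]
tool_rot: [3.141, -0.0, -1.691]
wrist_force: [-0.3, 0.1, 0.2]
opening: 0.0554
gripper_force: 0.0
clock: 13.3
ee_pos: [0.5072, 0.2515, 0.221]
tool_rot: [-3.134, 0.004, -1.694]
wrist_force: [0.1, 0.7, 0.5]
opening: 0.0275
gripper_force: 0.0
clock: 13.7
ee_pos: [0.4547, 0.3108, 0.215]
tool_rot: [-3.142, -0.001, -1.69]
wrist_force: [0.0, 0.5, -0.4]
opening: -0.0001
gripper_force: 0.0
[0.4552213  0.31030003 0.21497651] [-1.79998712e+02 -3.00538658e-02 -9.68989898e+01]
-42 -20 1035 ztop 64.9 x range [-13.7   8.9]
-20 0 845 ztop 64.9 x range [-13.2   9.1]
0 20 710 ztop 64.9 x range [-11.7   9.1]
20 42 467 ztop 65.1 x range [-8.8  9.1]
[-42.02889475  36.91500397]
jaw_nose [(array([201., 135.]), 0.79, array([-1.3, 61.4]))]
keeper_ball [(array([223., 168.]), 0.69, array([-41. ,  76.7]))]
keeper_hinge [(array([230., 152.]), 0.84, array([-26.6,  75.7]))]
```

View pics/i.png

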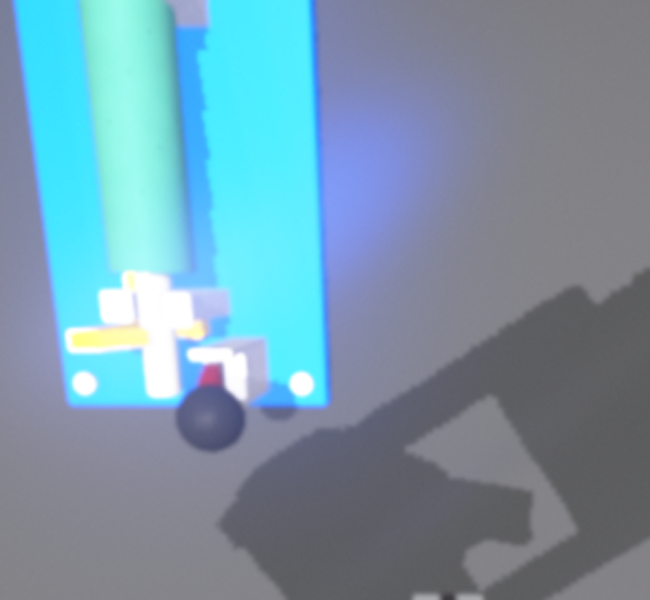

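The crop shows the yellow hook across the shaft at (155,335) and the ball at (210,415). The sleeve top is 65 mm high along its whole length (axis 50 mm) and the hook nose is at x ≈ −1, so the roller is home and the jaw closed. Next I'll push the keeper over from behind.

```bash
python3 -m crank '[0.0115,-0.0285,0,0,-1, 0.0115,-0.0285,-0.04,0,-1, 0.0115,-0.0285,-0.08,0,-1, 0.0115,-0.0285,-0.101,0,-1, 0.0115,-0.0285,-0.101,0,-1]' 60
python3 -m crank '[0.02,-0.0025,0,0,-1, 0.035,-0.004,0,0,-1, 0.05,-0.006,0,0,-1, 0.062,-0.0075,0,0,-1, 0.073,-0.009,0,0,-1]'
python3 -m crank '[0.012,-0.0015,0,0,-1, 0.024,-0.003,0,0,-1, 0.024,-0.003,0,0,-1]'
```

```text
clock: 14.4
ee_pos: [0.4644, 0.28, 0.1098]
tool_rot: [3.134, -0.004, -1.693]
wrist_force: [-0.5, -0.0, -1.2]
opening: 0.0003
gripper_force: 0.0
clock: 14.9
ee_pos: [0.5406, 0.273, 0.1146]
tool_rot: [3.142, 0.0, -1.692]
wrist_force: [-1.1, -0.1, -0.9]
opening: 0.0003
gripper_force: 0.5
clock: 15.2
ee_pos: [0.5652, 0.2698, 0.1144]
tool_rot: [-3.14, 0.0, -1.692]
wrist_force: [-1.2, 0.8, -0.3]
opening: 0.0004
gripper_force: 0.0
```

```bash
python3 -m crank '[-0.006,0,0,0,-1, -0.006,0,0.04,0,-1, 0.006,-0.001,0.055,0,-1, 0.016,-0.002,0.055,0,-1, 0.016,-0.002,0.055,0,-1]'
python3 - <<'E'
from h import *
s=robot.state();print(s['ee_pos'])
c,sn=np.cos(np.radians(-6.95)),np.sin(np.radians(-6.95));M=np.array([[c,sn],[-sn,c]])
for n in('wrist','side','scene'):
  p=cam(n); m=cv2.inRange(cv2.cvtColor(p['color'],cv2.COLOR_BGR2HSV),(170,120,40),(180,255,255))|cv2.inRange(cv2.cvtColor(p['color'],cv2.COLOR_BGR2HSV),(0,150,60),(6,255,255))
  v,u=np.nonzero(m); Q=[]
  for x,y in zip(u,v):
    if p['z_map'][y,x]>0:
      X=atd(p,x,y); q=np.r_[M@(X[:2]-[.546,.19]),X[2]]*1000
      if 60<q[1]<95 and -60<q[0]<70 and q[2]>40: Q.append(q)
  Q=np.array(Q)
  if len(Q)>5:
    Q=Q[np.argsort(Q[:,0])]; print(n,len(Q),Q[::max(1,len(Q)//7)].round(0).tolist())
  print(n,[(np.round(r['xy']),round(r['p'],2)) for r in robot.place_of(p,'keeper_ball')][:2])
E
```

```text
clock: 15.7
ee_pos: [0.5799, 0.268, 0.1691]
tool_rot: [-3.141, 0.0, -1.692]
wrist_force: [-0.6, 0.2, -0.6]
opening: 0.0001
gripper_force: 0.0
[0.5798919  0.26797149 0.16911958]
wrist 1036 [[-22.0, 74.0, 64.0], [-14.0, 77.0, 71.0], [-6.0, 75.0, 77.0], [1.0, 75.0, 82.0], [8.0, 77.0, 87.0], [14.0, 79.0, 92.0], [20.0, 81.0, 98.0]]
wrist [(array([304., 217.]), 0.72)]
side 142 [[-23.0, 77.0, 68.0], [-13.0, 81.0, 73.0], [-6.0, 80.0, 78.0], [2.0, 79.0, 83.0], [9.0, 73.0, 87.0], [16.0, 82.0, 93.0], [23.0, 72.0, 98.0], [29.0, 81.0, 102.0]]
side [(array([254., 262.]), 0.71)]
scene 851 [[-60.0, 87.0, 476.0], [20.0, 88.0, 466.0], [48.0, 61.0, 373.0], [55.0, 71.0, 374.0], [58.0, 68.0, 457.0], [60.0, 92.0, 381.0], [63.0, 90.0, 439.0], [70.0, 72.0, 438.0]]
scene [(array([447., 184.]), 0.37)]
```

The strap is down to about 35° with the tool above it. I'll press it down.

```bash
python3 -m crank '[0,0,-0.035,0,-1, 0,0,-0.05,0,-1, 0,0,-0.063,0,-1, 0,0,-0.074,0,-1, 0,0,-0.08,0,-1]'
python3 -m crank '[0,0,-0.003,0,-1, 0,0,-0.006,0,-1, 0,0,-0.007,0,-1, 0,0,-0.007,0,-1]'
```

```text
clock: 16.5
ee_pos: [0.5793, 0.268, 0.0883]
tool_rot: [3.141, -0.001, -1.691]
wrist_force: [0.2, -0.3, 0.1]
opening: -0.0002
gripper_force: 0.2
clock: 16.9
ee_pos: [0.5798, 0.2682, 0.0827]
tool_rot: [-3.141, 0.0, -1.691]
wrist_force: [-0.4, -1.0, 0.1]
opening: -0.0001
gripper_force: 0.0
```

```bash
python3 -m crank '[0,0,-0.001,0,-1, 0,0,-0.002,0,-1, 0,0,-0.002,0,-1]'
python3 -m crank '[0,0,-0.001,0,-1, 0,0,-0.002,0,-1, 0,0,-0.002,0,-1]'
```

```text
clock: 17.2
ee_pos: [0.58, 0.2683, 0.0824]
tool_rot: [-3.141, 0.0, -1.691]
wrist_force: [-3.7, -1.3, 9.1]
opening: 0.0001
gripper_force: 4.1
clock: 17.5
ee_pos: [0.5801, 0.2683, 0.0822]
tool_rot: [-3.141, -0.0, -1.691]
wrist_force: [-8.5, -3.8, 16.1]
opening: 0.0002
gripper_force: 8.1
```

The strap is at a firm stop. I'll withdraw and check everything.

```bash
python3 -m crank '[0,0,0.02,0,-1, 0,0,0.06,0,-1, 0,0,0.1,0,-1, -0.04,0.03,0.12,0,-1, -0.08,0.06,0.13,0,-1]'
python3 -m crank '[0,0.02,0,0,-1, 0,0.02,0,0,-1, 0,0.02,0,0,-1]'
python3 - <<'E'
from h import *
c,sn=np.cos(np.radians(-6.95)),np.sin(np.radians(-6.95));M=np.array([[c,sn],[-sn,c]])
S=lambda X: np.r_[M@(X[:2]-[.546,.19]),X[2]]*1000
w=cam('wrist'); H=cv2.cvtColor(w['color'],cv2.COLOR_BGR2HSV)
m=cv2.inRange(H,(170,120,40),(180,255,255))|cv2.inRange(H,(0,150,60),(6,255,255))
Q=np.array([S(atd(w,x,y)) for y,x in zip(*np.nonzero(m)) if w['z_map'][y,x]>0]);Q=Q[(abs(Q[:,1]-77)<15)&(Q[:,0]>-30)&(Q[:,0]<60)]
for a in range(-25,45,10):
  k=Q[(Q[:,0]>=a)&(Q[:,0]<a+10)]
  if len(k): print(a,len(k),np.median(k[:,2]).round(1))
G=np.array([S(atd(w,x,y)) for y,x in zip(*np.nonzero(cv2.inRange(H,(60,70,30),(90,255,255)))) if w['z_map'][y,x]>0]);G=G[abs(G[:,0])<40]
for a in(-42,-14,14): k=G[(G[:,1]>a)&(G[:,1]<a+28)]; print('sleeve',a,len(k),np.percentile(k[:,2],90).round(1) if len(k) else '')
print('nose',[S(atz(w,*r['xy'],.06)).round(1) for r in robot.place_of(w,'jaw_nose')[:1]])
b=cam('side')
cv2.imwrite('pics/j.png',np.hstack([cv2.resize(w['color'][0:240,160:420],None,fx=1.5,fy=1.5),cv2.resize(b['color'][190:330,190:390],(390,360))]))
E
```

```text
clock: 18.0
ee_pos: [0.5045, 0.3258, 0.2111]
tool_rot: [-3.137, 0.003, -1.694]
wrist_force: [-0.5, 0.5, 0.7]
opening: 0.0002
gripper_force: 0.0
clock: 18.3
ee_pos: [0.5035, 0.3452, 0.2068]
tool_rot: [3.141, -0.001, -1.691]
wrist_force: [0.8, -1.3, -0.8]
opening: -0.0001
gripper_force: 0.0
25 20 63.6
35 134 63.5
sleeve -42 0 
sleeve -14 676 65.0
sleeve 14 1003 65.1
nose [array([ 0.8, 59.9, 60. ])]
```

View pics/j.png

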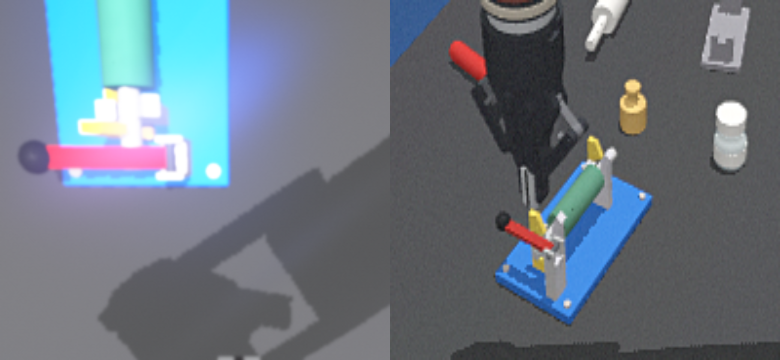

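The strap lies level across the shaft end (left crop, (100,157); top at 63.5 mm = closed). The roller is home (sleeve top 65 mm), the jaw is closed, the bystanders are untouched and the gripper is clear.

```bash
python3 -c "
from station import robot
print(robot.hand_in())"
```

```text
the job is handed in; nothing more can be done
None
```

The job is handed in at about 18.5 s of the 58 s allowed: the roller is home in both forks with the jaw snapped back over it, the keeper strap is fully closed, and the weight, jar and screwdriver were not touched.

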